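Roll the pin up to the sprung stop and chock it

ROBOT

A 6-joint arm with a two-finger parallel gripper is mounted at the origin on the work surface. World frame = base frame: x ahead of the robot, y to its left, z up, the work surface at z = 0. Lengths are in m, angles in rad, forces in N, time in s.
With the tool pointing down it reaches from about 0.35 to 0.875 m from the base axis. Payload 4.2 kg.
Tool frame: the origin (TCP) lies at the very end of the fingers, on their centre line; the grasp point (between the pads) lies 19 mm behind it; z points along the fingers, y is the line along which they close (so a half turn about z gives the same grasp; the last joint's range is limited). The gripper opens to 85 mm and grips with 20 to 120 N. Pads are 22 mm wide; open, the fingers measure 114 mm over their backs; the gripper's body (76 mm by 85 mm) begins 54 mm behind the grasp point. The pads swing forward as they close: fully open they stand 13 mm farther back than shut.
Start: joints at [1.438, 0.385, 0.008, 0, -1.194, -0.259], TCP at [0.239, 0.578, 0.231] pointing down, gripper open.
Joint ranges: [-3.14, 3.14], [-1.21, 2.06], [-1.07, 1.41], [-3.16, 2.05], [-2.99, -0.16], [-3.1, 3.1]. Speed limits (rad/s): [2.79, 2.79, 3.14, 3.14, 3.14, 3.14].

INTERFACE

Orientations are given as a unit quaternion [x, y, z, w].
In Python, from cell import readout, get_image, arm gives the robot as it stands.
- The arm moves only by the tool send_rows, never from a script. Its argument "deltas" is a list of rows, each an object with "linear": the shift along the tool's x, y, z in cm, a list of three; "yaw": the turn about the tool's z in rad. In form: [{"linear": [x, y, z], "yaw": yaw}, ...]. A call has 1 to 12 rows; each row is the pose to reach, as a shift and turn from the pose commanded when the call began, along the tool's axes at that moment; what a row does not reach only later rows make up. A row lasts 1/8 s, in which the tool goes at most 62.5 mm and 10.7 degrees, less where a joint would pass 70% of its speed; a pose out of reach is approached as far as the arm can. A call with a gripper value outside its range is refused whole. "fingers" is the finger opening in cm, from 0 to 8.54, set as the call begins (left out, the last holds). The fingers move at their own pace and stop on an object; the grip force is fixed at half the most. Time passes only in rows, so rows that repeat a pose let the fingers close. It gives the time, the measured TCP pose, the force, the opening and the grip force at its end, in the units of the state.
- readout.sense(): the state, without advancing time (a new reading comes with each control period).
- get_image(name): name is "scene" or "top"; returns a dict with "frame" (480x640x3 uint8, red, green, blue), "mtx" (3x3 intrinsics, pixels), "dist_coeffs" ([k1, k2, p1, p2, k3] as OpenCV has them; the pictures are not rectified), "R" (3x3) and "t" (3): a world point X has camera coordinates R X + t. Camera axes: x right, y down, z forward; pixel columns grow to the right and rows downward; lengths in m; the calibration is good to about 2 mm. A picture is of the moment at which its call begins. There is no depth.
- arm.hand_in(): hands the job in; it is judged then, once.
The state is a dict: "time_s": time; "qpos": joint angles; "qvel": joint speeds; "effort": joint torques, N m; "tcp_pos": TCP position; "ee_rot": TCP orientation; "force": force on the tool from outside, world axes, zero at the start; "moment": the same for the moment, N m; "grip_width": finger opening in m; "finger_force": force on a finger pad.
Only numpy, scipy, OpenCV 4.12 (cv2) and the standard library are available. Lean on these libraries where they do the work, as an engineer would, in place of code of your own. Each camera call takes 0.05 s, during which the arm holds its last target. There are 200 camera calls.

TASK

Park the steel rolling pin: pushing its side, roll it over the board without lifting it until its whole length bears on the wooden stop bar, and press it there for about a second with some 10 N, so that the bar takes the push but the springs behind it are not driven in. Then slide the wooden chock up behind the pin by its peg until it, too, presses the pin on the bar just as gently, and let go. Leave everything else on the counter where it is.

Things in the scene. Friction and masses are not known exactly. Their poses are not given: they have to be found in the camera images.
- board: fixed wooden board, 330 x 450 mm, lying on the counter, its top 14 mm above the counter. Origin on its underside; x is the rolling direction, from the near edge (150 mm behind the origin) to the stop bar; y points left; the board spans y -190 to 260 mm. It is turned up to 11 degrees from the robot's axes.
- stop: fixed pair of dark brackets at the board's far end. Origin between them on the board top; axes as the board's. They carry the wooden stop bar: 250 mm long across the board, 34 mm high, with a flat upright near face. The bar is screwed out differently each time: its near face stands 37 to 67 mm before (-x of) this origin, not reported: find it by touch. It stands firm up to 10 N, then gives 1 mm per 4 N; above 16 N it is overrun.
- pin: loose steel rolling pin: cylinder 48 mm thick, 220 mm long (12 mm cap at each end), 0.35 to 0.7 kg. Origin at its centre, 24 mm above the board top; y along its length; its frame turns about y as it rolls. Starts up to 7 degrees askew. Rolls at under 1 N, runs on if pushed fast; turning it square takes 2 to 6 N, least near the lagging end; sliding friction takes up to 5 N of a push before the bar feels the rest.
- chock (a joint): travel in m of the chock along the board's +x, towards the stop bar; 0 is its near end stop, the far one 0.21; starts at 0 to 0.02. The chock is a wooden L: a block on a rail at the board's left side and an arm 20 mm high that reaches in behind the left end of the pin. About 3 N slides it; it stays where it is left.
- chock_face (a point): point on the flat front (+x) face of the chock's arm, 24 mm above the board top, 90 mm left of the board's midline; the face spans 68 to 196 mm left of the midline and touches the pin's side when the pin's centre is 24 mm ahead of it.
- chock_peg (a point): top of the chock's upright round steel peg, 16 mm thick, 185 mm left of the board's midline and 15 mm behind the chock's face; it stands free from 43 mm to 109 mm above the counter, this point being 101 mm above. Push it from behind or pinch it.
- bowl_near: bystander: white bowl of set halwa, 144 mm across, 32 mm high, right of the board. Origin under its centre.
- bowl_far: bystander: the same kind of bowl, left of the board. Origin under its centre.
- cup: bystander: brown cup, 72 mm across, 85 mm high, left of the board. Origin under its centre.
- nut_jar: bystander: amber glass jar with a brass lid, 68 mm across, 100 mm high, left of the board. Origin under its centre.
- slab: bystander: dark slab of halwa, 90 x 150 x 26 mm, right of the board. Origin under its centre.
- cutter: bystander: steel ring cutter, 56 mm across, 25 mm high, on the board's far left corner. Origin under its centre.
- spatula: bystander: flat wooden spatula 220 mm long, up to 30 mm wide, 8 mm thick, lying along the board's right edge. Origin under its middle.
Things that resemble listed ones, but are neither listed nor needed, are in the scene too. What is shaped like the pin but pink is not meant.

How it is judged:
By the outcome, as a careful person would: the job done as asked, in the order asked, and still so for the second after the job is handed in, with the robot touching nothing.
It also fails if it takes over 67 s, if anything falls off the work surface, if the arm or the gripper's body presses on something with over 40 N, if the wrist force passes 120 N, or if a joint passes its speed limit or range.

## Working session

There is one attempt and no reset: what is moved stays moved. The work goes in short steps, Python scripts to look and compute and a tool call to move; the robot and the scene stay as the last step left them, time stands still between calls to the robot, and variables do not carry over. Pictures are saved under pics/ and viewed, at most 10 in all, crops included, and the job is handed in when it is done.

Besides the shell and the picture viewer there is one more tool, called after "Emit:" as name([rows], argument=value, ...), one row to a line, values as JSON. send_rows: Moves the arm, as the interface text tells. Its arguments: {"type":"object","properties":{"deltas":{"type":"array"},"fingers":{"type":"number"}},"required":["deltas"]}

```bash
mkdir -p pics; cat > h.py <<'E'
import numpy as np, cv2
from cell import readout, get_image, arm
def save(n,fn):
    d=get_image(n); cv2.imwrite(fn,d["frame"][:,:,::-1]); np.savez('pics/'+n+'.npz',**d); return d
def ray(d,uv):
    p=cv2.undistortPoints(np.array(uv,float).reshape(-1,1,2),np.array(d["mtx"]),np.array(d["dist_coeffs"])).reshape(-1,2)
    R=np.array(d["R"]);t=np.array(d["t"]); return -R.T@t,(np.c_[p,np.ones(len(p))]@R)
def plane(d,uv,z):
    o,r=ray(d,uv); return o+r*((z-o[2])/r[:,2])[:,None]
def proj(d,X):
    return cv2.projectPoints(np.array(X,float).reshape(-1,1,3),cv2.Rodrigues(np.array(d["R"]))[0],np.array(d["t"]),np.array(d["mtx"]),np.array(d["dist_coeffs"]))[0].reshape(-1,2)
E
python3 - <<'E'
from h import *
for n in("scene","top"):
    d=save(n,f'pics/{n}0.png'); print(n,-np.array(d["R"]).T@np.array(d["t"]),np.array(d["R"])[2])
s=readout.sense(); print(s)
E
```

```text
scene [1.01933555 0.21192891 0.85666922] [-0.55829347 -0.16704785 -0.81265209]
top [0.27765671 0.02432566 1.36180252] [ 1.89834001e-01  7.59785499e-04 -9.81815907e-01]
{'time_s': 0.1, 'qpos': array([ 1.43760479e+00,  3.85486343e-01,  6.75759020e-03, -4.37674580e-04,
       -1.19400141e+00, -2.58608907e-01]), 'qvel': array([-0.00015133, -0.0020582 ,  0.00356497,  0.00162302,  0.00103043,
        0.00030244]), 'effort': array([-3.57843746e-04, -3.93316698e+01,  1.88931137e+01,  4.19789940e+00,
       -2.55725143e-03,  5.70190039e-06]), 'tcp_pos': array([0.23843687, 0.57716364, 0.23032462]), 'ee_rot': array([ 9.80856645e-01, -1.94728696e-01, -1.42413374e-04,  9.77764744e-04]), 'force': array([-0.36197864, -0.25282291, -0.57914109]), 'moment': array([-0.01734526,  0.00222789, -0.00104338]), 'finger_force': 0.0, 'grip_width': 0.08518283155012472}
```

View pics/scene0.png

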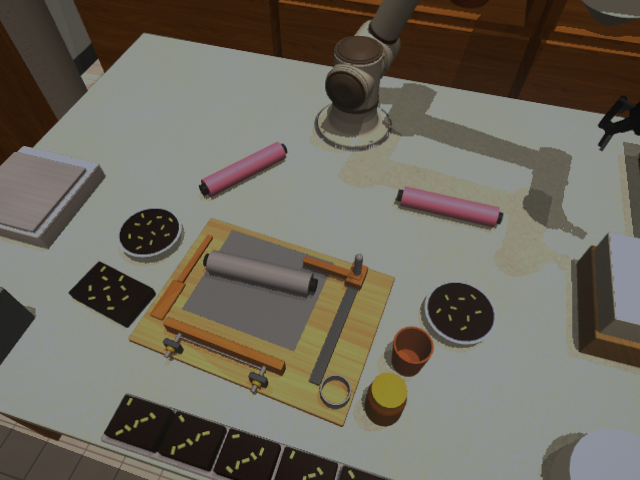

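View pics/top0.png

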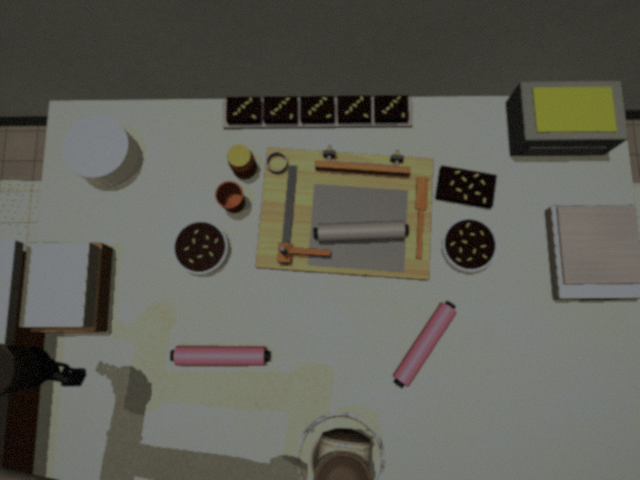

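The top view shows the steel pin at (361,231); the lookalikes are the pink pins at (219,356) and (425,343). The bar is at (362,168), the chock arm at (305,252) and the peg at (285,247). I choose the grey one on the board and check it in a close crop.

```bash
python3 - <<'E'
from h import *
T=dict(np.load('pics/top.npz'));S=dict(np.load('pics/scene.npz'))
a=cv2.resize(T["frame"][130:300,235:455],None,fx=2.6,fy=2.6,interpolation=cv2.INTER_CUBIC)
b=S["frame"][210:420,130:400]
b=cv2.resize(b,None,fx=2.1,fy=2.1)
a=np.clip(a.astype(float)*1.6,0,255).astype(np.uint8)
cv2.imwrite('pics/c1.png',a[:,:,::-1]);
for n,d in(("top",T),("scene",S)):
    hsv=cv2.cvtColor(d["frame"],cv2.COLOR_RGB2HSV)
    for (u,v) in ([(270,230),(361,231),(320,168),(361,195),(305,252),(361,260)] if n=="top" else [(370,300),(262,272),(220,345),(240,310),(330,268),(150,330)]): print(n,u,v,hsv[v,u],d["frame"][v,u])
    m=cv2.inRange(hsv,(8,70,60),(35,255,255))
    m=cv2.morphologyEx(m,cv2.MORPH_CLOSE,np.ones((5,5)))
    c=[c for c in cv2.findContours(m,0,1)[0] if cv2.contourArea(c)>3000]
    for q in c:
        h=cv2.convexHull(q); ap=cv2.approxPolyDP(h,8,True).reshape(-1,2)
        print(n,cv2.contourArea(q),ap.tolist(),np.round(plane(d,ap,.014),3).tolist() )
E
```

```text
top 270 230 [ 26  99 124] [124 117  76]
top 361 231 [ 15  30 120] [120 113 106]
top 320 168 [ 15 159  45] [45 31 17]
top 361 195 [21 20 91] [91 89 84]
top 305 252 [ 12 151 118] [118  77  48]
top 361 260 [23 21 98] [98 96 90]
top 19979.5 [[268, 148], [432, 159], [428, 278], [257, 267]] [[0.795, 0.182, 0.014], [0.758, -0.259, 0.014], [0.437, -0.233, 0.014], [0.471, 0.208, 0.014]]
top 3585.0 [[611, 87], [616, 131], [536, 131], [533, 87]] [[0.962, -0.764, 0.014], [0.833, -0.763, 0.014], [0.835, -0.545, 0.014], [0.964, -0.548, 0.014]]
scene 370 300 [ 25 115 144] [144 134  79]
scene 262 272 [  8  24 125] [125 116 113]
scene 220 345 [ 15 184 141] [141  89  39]
scene 240 310 [10 16 98] [98 94 92]
scene 330 268 [ 13 183 141] [141  84  40]
scene 150 330 [ 24 119 143] [143 130  76]
scene 31813.0 [[211, 218], [394, 278], [342, 426], [128, 338]] [[0.44, -0.229, 0.014], [0.478, 0.214, 0.014], [0.802, 0.187, 0.014], [0.764, -0.257, 0.014]]
```

View pics/c1.png

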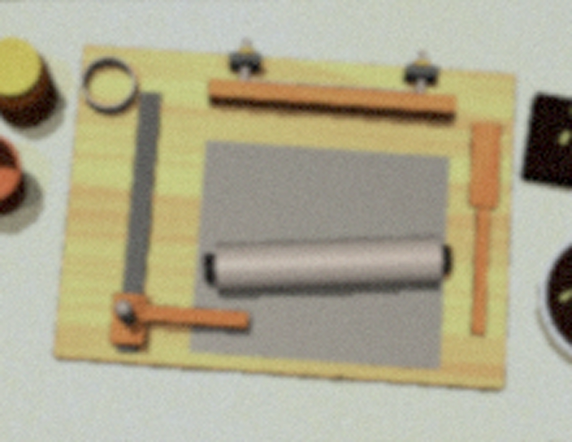

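The crop confirms the grey steel pin, with caps near top (316,233) and (407,231). The chock arm is behind its left end, the peg top is at about (283,248), and the bar is ahead.

```bash
cat >> h.py <<'E'
BX=np.array([.9967,-.081]);BY=np.array([.081,.9967]);BO=np.array([.600,-.057])
def board(p): p=np.atleast_2d(p)[:,:2]-BO; return np.c_[p@BX,p@BY]
E
python3 - <<'E'
from h import *
T=dict(np.load('pics/top.npz'));S=dict(np.load('pics/scene.npz'))
def tri(a,b):
    o1,r1=ray(T,[a]);o2,r2=ray(S,[b]); r1=r1[0]/np.linalg.norm(r1);r2=r2[0]/np.linalg.norm(r2)
    s=np.linalg.lstsq(np.c_[r1,-r2],o2-o1,rcond=None)[0]
    p,q=o1+r1*s[0],o2+r2*s[1]; return (p+q)/2,np.linalg.norm(p-q)
pins={}
for n,d,roi,th in(("top",T,(305,210,420,250),(0,0,99)),("scene",S,(195,235,330,305),(0,0,104))):
    x0,y0,x1,y1=roi; f=cv2.cvtColor(d["frame"],cv2.COLOR_RGB2HSV)[y0:y1,x0:x1]
    dk=cv2.inRange(f,(0,0,0),(180,255,40 if n=="top" else 45))
    k,l,st,ce=cv2.connectedComponentsWithStats(dk)
    for i in range(1,k):
        if st[i,4]>15: print(n,"dark",st[i],ce[i]+[x0,y0])
u=[(283.,248.)];print('peg top plane',plane(T,u,.109),board(plane(T,u,.109)))
b=[(358.,256.)];print('peg scene',plane(S,b,.109),board(plane(S,b,.109)));print(tri(u[0],b[0]))
# arm front top edge z=.034 , bar near top edge
c=lambda x,y:(235+x/2.6,130+y/2.6)
print('bar',board(plane(T,[c(210,102),c(455,116)],.048)).round(3))
print('bar scene',board(plane(S,[(166,320),(283,361)],.048)).round(3))
print('armfront',board(plane(T,[c(150,305),c(248,312)],.034)).round(3))
print('pin ends',board(plane(T,[c(210,268),c(448,260)],.038)).round(3))
print('pin ends scene',board(plane(S,[(206,261),(314,284)],.038)).round(3))
E
```

```text
top dark [101  16   2   9  16] [406.4375 230.    ]
top dark [ 9 18  3 11 28] [315.03571429 233.07142857]
scene dark [ 9 19  5 12 29] [205.31034483 259.24137931]
scene dark [113  42  10  18 105] [312.47619048 285.28571429]
peg top plane [[0.50289801 0.13236436 0.109     ]] [[-0.11212007  0.18087419]]
peg scene [[0.50951463 0.13581369 0.109     ]] [[-0.10580467  0.18484809]]
(array([0.50416991, 0.13402951, 0.10081122]), np.float64(0.001957222600713188))
bar [[ 0.112  0.12 ]
 [ 0.115 -0.126]]
bar scene [[ 0.13  -0.121]
 [ 0.123  0.123]]
armfront [[-0.096  0.164]
 [-0.096  0.067]]
pin ends [[-0.055  0.107]
 [-0.031 -0.127]]
pin ends scene [[-0.023 -0.123]
 [-0.054  0.112]]
```

Emit:
send_rows([
  {"linear": [4,4.08,0],"yaw": -0.026},
  {"linear": [8,8.16,0],"yaw": -0.052},
  {"linear": [12,12.24,0],"yaw": -0.078},
  {"linear": [16,16.3,0],"yaw": -0.104},
  {"linear": [20,20.4,0],"yaw": -0.13},
  {"linear": [24,24.5,0],"yaw": -0.156},
  {"linear": [28,28.6,0],"yaw": -0.18},
  {"linear": [32,32.6,0],"yaw": -0.21},
  {"linear": [36,36.7,0],"yaw": -0.24},
  {"linear": [40,40.8,0],"yaw": -0.26},
  {"linear": [44,44.9,0],"yaw": -0.29},
  {"linear": [48,48.9,0],"yaw": -0.311},
], fingers=8.54)

```text
time_s: 1.6
tcp_pos: [0.4958, -0.0595, 0.2312]
ee_rot: [0.999, -0.04, -0.0, -0.0]
force: [0.2, 0.2, 0.4]
grip_width: 0.0856
finger_force: 0.0
```

```bash
cat >> h.py <<'E'
from scipy.spatial.transform import Rotation as Ro
def st():
    s=readout.sense(); M=Ro.from_quat(s["ee_rot"]).as_matrix(); f=np.array(s["force"])
    print('t',round(s["time_s"],2),'tcp',np.round(s["tcp_pos"],4),'board',board(s["tcp_pos"]).round(4),'toolx ang deg',round(np.degrees(np.arctan2(M[1,0],M[0,0])),2),'F board',np.round([f[:2]@BX,f[:2]@BY,f[2]],2),'w',round(s["grip_width"],4)); return s,M
def to(bx,by,z,ang=-4.65):
    s,M=st(); p=np.array([*(BO+bx*BX+by*BY),z]); a=np.degrees(np.arctan2(M[1,0],M[0,0]))
    print('delta tool cm',np.round(M.T@(p-s["tcp_pos"])*100,2),'yaw',round(-np.radians(ang-a),3))
E
python3 -c "
from h import *
to(-.105,-.010,.021)"
```

```text
t 1.6 tcp [ 0.4958 -0.0595  0.2312] board [[-0.1037 -0.0109]] toolx ang deg -4.59 F board [0.14 0.24 0.45] w 0.0856
delta tool cm [-0.13 -0.09 21.02] yaw 0.001
```

Emit:
send_rows([
  {"linear": [0,0,5]},
  {"linear": [0,0,10]},
  {"linear": [0,0,15]},
  {"linear": [-0.1,-0.1,18]},
  {"linear": [-0.1,-0.1,20]},
  {"linear": [-0.1,-0.1,20.8]},
  {"linear": [-0.1,-0.1,20.8]},
])

```text
invalid input at $.deltas[0]: expected keys linear, yaw
```

Emit:
send_rows([
  {"linear": [0.3,0,0]},
  {"linear": [0.6,0,0]},
  {"linear": [0.9,0,0]},
  {"linear": [1.2,0,0]},
  {"linear": [1.5,0,0]},
  {"linear": [1.8,0,0]},
  {"linear": [2.1,0,0]},
  {"linear": [2.4,0,0]},
  {"linear": [2.7,0,0]},
  {"linear": [3.0,0,0]},
])

```text
invalid input at $.deltas[0]: expected keys linear, yaw
```

```bash
python3 -c "
from h import *
st()
d=save('scene','pics/s2.png');cv2.imwrite('pics/s2c.png',cv2.resize(d['frame'][190:420,100:420],None,fx=2.4,fy=2.4)[:,:,::-1])"
```

```text
t 1.6 tcp [ 0.4958 -0.0595  0.2312] board [[-0.1037 -0.0109]] toolx ang deg -4.59 F board [0.14 0.24 0.45] w 0.0856
```

View pics/s2c.png

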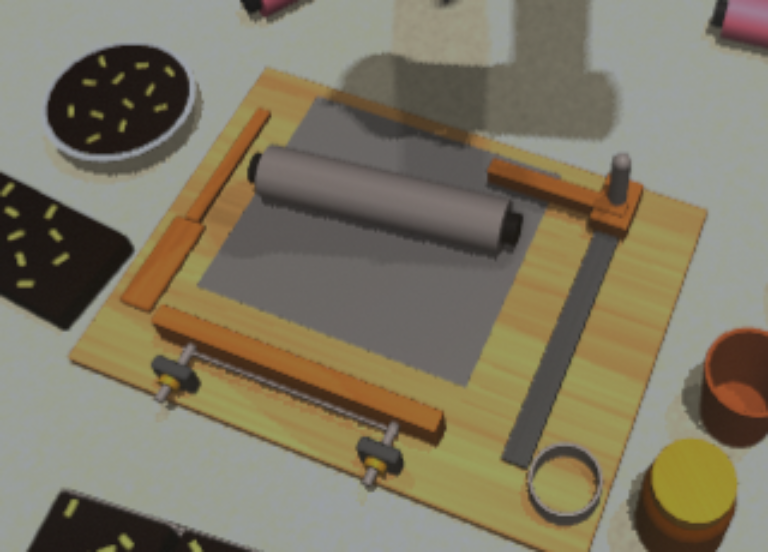

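The rows were refused because they had no yaw key, so nothing moved: the pin is still at its start and the chock is behind its left end (crop (560,190)). I'll resend with yaw.

Emit:
send_rows([
  {"linear": [0,0,5],"yaw": 0},
  {"linear": [0,0,10],"yaw": 0},
  {"linear": [0,0,15],"yaw": 0},
  {"linear": [-0.1,-0.1,18],"yaw": 0},
  {"linear": [-0.1,-0.1,20],"yaw": 0},
  {"linear": [-0.1,-0.1,20.8],"yaw": 0},
  {"linear": [-0.1,-0.1,20.8],"yaw": 0},
])

```text
time_s: 2.52
tcp_pos: [0.4945, -0.0565, 0.0231]
ee_rot: [0.999, -0.04, -0.0, 0.0]
force: [-0.2, 1.1, -0.5]
grip_width: 0.0856
finger_force: 0.0
```

Emit:
send_rows([
  {"linear": [0.3,0,0],"yaw": 0},
  {"linear": [0.6,0,0],"yaw": 0},
  {"linear": [0.9,0,0],"yaw": 0},
  {"linear": [1.2,0,0],"yaw": 0},
  {"linear": [1.5,0,0],"yaw": 0},
  {"linear": [1.8,0,0],"yaw": 0},
  {"linear": [2.1,0,0],"yaw": 0},
  {"linear": [2.4,0,0],"yaw": 0},
  {"linear": [2.7,0,0],"yaw": 0},
  {"linear": [3.0,0,0],"yaw": 0},
])

```text
time_s: 3.78
tcp_pos: [0.5247, -0.059, 0.0233]
ee_rot: [0.999, -0.04, -0.0, 0.0]
force: [-0.1, 0.6, -0.2]
grip_width: 0.0851
finger_force: 0.2
```

```bash
python3 -c "
from h import *
st()
d=save('scene','pics/s3.png');cv2.imwrite('pics/s3c.png',cv2.resize(d['frame'][190:420,100:420],None,fx=2.4,fy=2.4)[:,:,::-1])"
```

```text
t 3.77 tcp [ 0.5247 -0.059   0.0233] board [[-0.0749 -0.0081]] toolx ang deg -4.63 F board [-0.13  0.56 -0.16] w 0.0851
```

View pics/s3c.png

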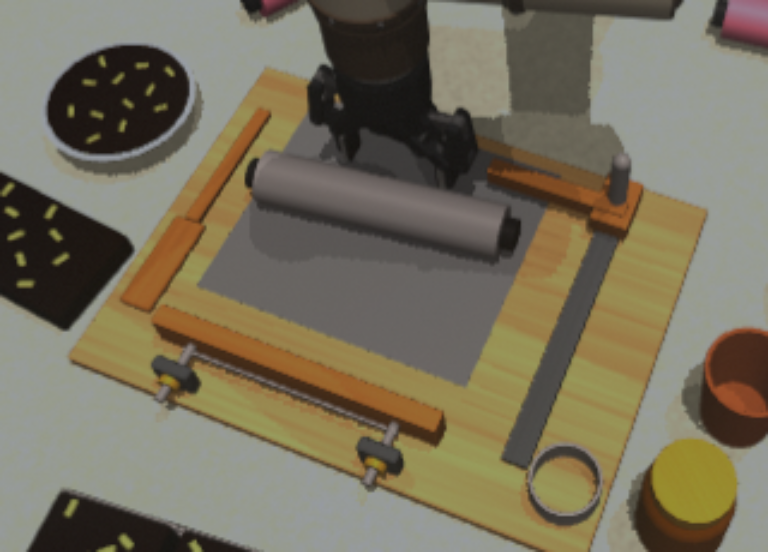

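Scene crop: fingers are behind the pin at (440,170), and it has started rolling, still askew with its left end (510,232) lagging. I'll keep rolling it gently.

Emit:
send_rows([
  {"linear": [0.4,0,0],"yaw": 0},
  {"linear": [0.8,0,0],"yaw": 0},
  {"linear": [1.2,0,0],"yaw": 0},
  {"linear": [1.6,0,0],"yaw": 0},
  {"linear": [2.0,0,0],"yaw": 0},
  {"linear": [2.4,0,0],"yaw": 0},
  {"linear": [2.8,0,0],"yaw": 0},
  {"linear": [3.2,0,0],"yaw": 0},
  {"linear": [3.6,0,0],"yaw": 0},
  {"linear": [4.0,0,0],"yaw": 0},
  {"linear": [4.4,0,0],"yaw": 0},
  {"linear": [4.8,0,0],"yaw": 0},
])

```text
time_s: 5.32
tcp_pos: [0.5726, -0.0628, 0.0233]
ee_rot: [0.999, -0.04, 0.0, -0.0]
force: [-0.3, 0.1, -0.3]
grip_width: 0.0855
finger_force: 0.2
```

Emit:
send_rows([
  {"linear": [0.35,0,0],"yaw": 0},
  {"linear": [0.7,0,0],"yaw": 0},
  {"linear": [1.0,0,0],"yaw": 0},
  {"linear": [1.3,0,0],"yaw": 0},
  {"linear": [1.6,0,0],"yaw": 0},
  {"linear": [1.9,0,0],"yaw": 0},
  {"linear": [2.2,0,0],"yaw": 0},
  {"linear": [2.5,0,0],"yaw": 0},
  {"linear": [2.7,0,0],"yaw": 0},
  {"linear": [2.9,0,0],"yaw": 0},
  {"linear": [3.1,0,0],"yaw": 0},
  {"linear": [3.3,0,0],"yaw": 0},
])

```text
time_s: 6.82
tcp_pos: [0.6054, -0.0655, 0.0233]
ee_rot: [0.999, -0.04, -0.0, 0.0]
force: [-0.1, 0.1, 0.3]
grip_width: 0.0852
finger_force: 0.2
```

```bash
python3 -c "
from h import *
st()
d=save('scene','pics/s4.png');cv2.imwrite('pics/s4c.png',cv2.resize(d['frame'][190:420,100:420],None,fx=2.4,fy=2.4)[:,:,::-1])"
```

```text
t 6.83 tcp [ 0.6054 -0.0655  0.0233] board [[ 0.006  -0.0081]] toolx ang deg -4.63 F board [-0.13  0.07  0.33] w 0.0852
```

View pics/s4c.png

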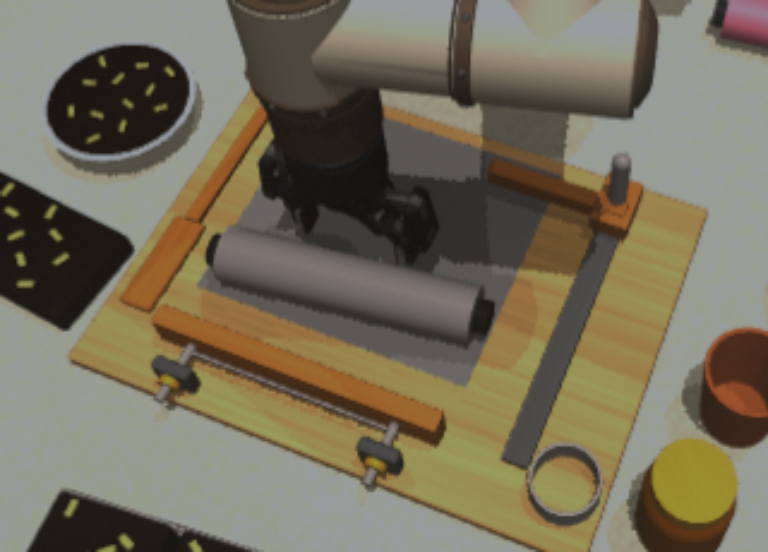

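```bash
python3 -c "
from h import *
d=dict(np.load('pics/scene.npz'))
print(board(plane(d,[(185.8,294.2),(305.8,322)],.038)))"
```

```text
[[ 0.06291726 -0.12009205]
 [ 0.03117998  0.12924774]]
```

Emit:
send_rows([
  {"linear": [0.2,0,0],"yaw": 0},
  {"linear": [0.4,0,0],"yaw": 0},
  {"linear": [0.6,0,0],"yaw": 0},
  {"linear": [0.8,0,0],"yaw": 0},
  {"linear": [1.0,0,0],"yaw": 0},
  {"linear": [1.2,0,0],"yaw": 0},
  {"linear": [1.4,0,0],"yaw": 0},
  {"linear": [1.6,0,0],"yaw": 0},
  {"linear": [1.8,0,0],"yaw": 0},
  {"linear": [2.0,0,0],"yaw": 0},
])

```text
time_s: 8.12
tcp_pos: [0.6253, -0.0671, 0.0233]
ee_rot: [0.999, -0.04, 0.0, -0.0]
force: [-0.3, 0.2, 0.7]
grip_width: 0.0854
finger_force: 0.2
```

Emit:
send_rows([
  {"linear": [0.15,0,0],"yaw": 0},
  {"linear": [0.3,0,0],"yaw": 0},
  {"linear": [0.45,0,0],"yaw": 0},
  {"linear": [0.6,0,0],"yaw": 0},
  {"linear": [0.75,0,0],"yaw": 0},
  {"linear": [0.9,0,0],"yaw": 0},
])

```text
time_s: 8.88
tcp_pos: [0.6342, -0.0678, 0.0233]
ee_rot: [0.999, -0.04, -0.0, 0.0]
force: [-1.5, -0.8, 0.9]
grip_width: 0.0853
finger_force: 0.2
```

Emit:
send_rows([
  {"linear": [0.1,0,0],"yaw": 0},
  {"linear": [0.2,0,0],"yaw": 0},
  {"linear": [0.3,0,0],"yaw": 0},
  {"linear": [0.4,0,0],"yaw": 0},
  {"linear": [0.5,0,0],"yaw": 0},
])

```text
time_s: 9.5
tcp_pos: [0.6392, -0.0682, 0.0233]
ee_rot: [0.999, -0.04, -0.0, 0.0]
force: [-0.4, -0.3, 0.1]
grip_width: 0.0855
finger_force: 0.2
```

Emit:
send_rows([
  {"linear": [0.1,0,0],"yaw": 0},
  {"linear": [0.2,0,0],"yaw": 0},
  {"linear": [0.3,0,0],"yaw": 0},
  {"linear": [0.4,0,0],"yaw": 0},
])

```text
time_s: 10.0
tcp_pos: [0.6432, -0.0686, 0.0233]
ee_rot: [0.999, -0.04, 0.0, -0.0]
force: [0.2, -0.8, 0.9]
grip_width: 0.0857
finger_force: 0.2
```

Emit:
send_rows([
  {"linear": [0.1,0,0],"yaw": 0},
  {"linear": [0.2,0,0],"yaw": 0},
  {"linear": [0.3,0,0],"yaw": 0},
  {"linear": [0.4,0,0],"yaw": 0},
])

```text
time_s: 10.5
tcp_pos: [0.6462, -0.0688, 0.0232]
ee_rot: [0.999, -0.04, -0.001, 0.0]
force: [-4.2, 1.4, 3.1]
grip_width: 0.0857
finger_force: 2.1
```

```bash
python3 -c "
from h import *
st()
d=save('scene','pics/s5.png');cv2.imwrite('pics/s5c.png',cv2.resize(d['frame'][270:400,140:320],None,fx=4.2,fy=4.2)[:,:,::-1])"
```

```text
t 10.5 tcp [ 0.6462 -0.0688  0.0232] board [[ 0.047 -0.008]] toolx ang deg -4.61 F board [-4.29  1.01  3.14] w 0.0857
```

View pics/s5c.png

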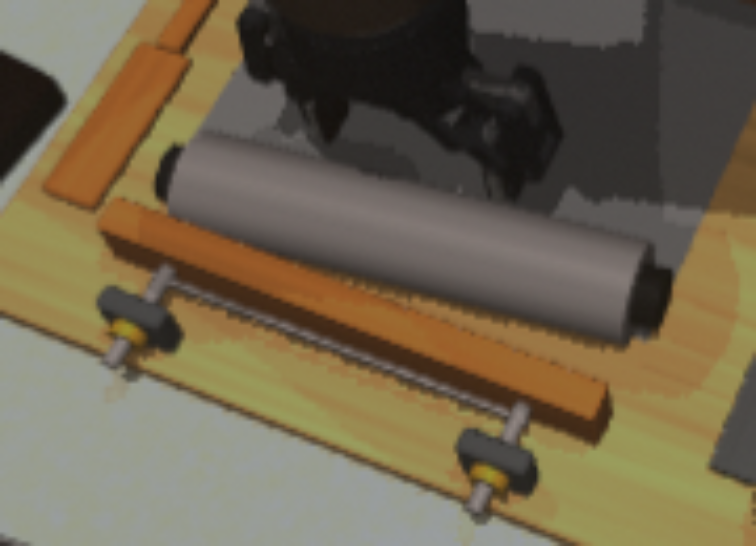

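```bash
python3 -c "
from h import *
d=dict(np.load('pics/scene.npz'))
print(board(plane(d,[(184,312.4),(292.4,339.5),(300,341.5)],.038)))
c=lambda x,y:(140+x/4.2,270+y/4.2)
print(board(plane(d,[c(115,200),c(607,385),c(98,222),c(596,420)],.048)))"
```

```text
[[ 0.0997806  -0.10189137]
 [ 0.07424565  0.11956948]
 [ 0.07269832  0.13458609]]
[[ 0.12482689 -0.12082182]
 [ 0.12314343  0.12573655]
 [ 0.13718911 -0.12195423]
 [ 0.13914181  0.12773043]]
```

The crop shows the right end on the bar at (180,210), the left end (640,290) still lagging, and the barrel within the bar's length. Measured force is 4 N. I continue with the left finger to turn it square.

Emit:
send_rows([
  {"linear": [0.08,0,0],"yaw": 0},
  {"linear": [0.16,0,0],"yaw": 0},
  {"linear": [0.24,0,0],"yaw": 0},
  {"linear": [0.32,0,0],"yaw": 0},
])

```text
time_s: 11.05
tcp_pos: [0.6485, -0.0689, 0.0233]
ee_rot: [0.999, -0.04, -0.002, 0.0]
force: [-6.8, 2.0, 4.3]
grip_width: 0.0855
finger_force: 3.4
```

Emit:
send_rows([
  {"linear": [0.08,0,0],"yaw": 0},
  {"linear": [0.16,0,0],"yaw": 0},
  {"linear": [0.24,0,0],"yaw": 0},
  {"linear": [0.32,0,0],"yaw": 0},
])

```text
time_s: 11.55
tcp_pos: [0.6517, -0.0691, 0.0234]
ee_rot: [0.999, -0.04, -0.002, -0.0]
force: [-7.3, 3.1, 5.4]
grip_width: 0.0855
finger_force: 3.5
```

```bash
python3 -c "
from h import *
s,M=st();print(s['moment'])"
```

```text
t 11.55 tcp [ 0.6517 -0.0691  0.0234] board [[ 0.0525 -0.0078]] toolx ang deg -4.6 F board [-7.56  2.48  5.41] w 0.0855
[0.96157996 1.79309666 0.34346267]
```

Emit:
send_rows([
  {"linear": [0.08,0,0],"yaw": 0},
  {"linear": [0.16,0,0],"yaw": 0},
  {"linear": [0.24,0,0],"yaw": 0},
  {"linear": [0.32,0,0],"yaw": 0},
])

```text
time_s: 12.05
tcp_pos: [0.6548, -0.0691, 0.0235]
ee_rot: [0.999, -0.04, -0.002, -0.0]
force: [-6.4, 2.9, 6.5]
grip_width: 0.0853
finger_force: 3.8
```

Emit:
send_rows([
  {"linear": [0.08,0,0],"yaw": 0},
  {"linear": [0.16,0,0],"yaw": 0},
  {"linear": [0.24,0,0],"yaw": 0},
])

```text
time_s: 12.42
tcp_pos: [0.6572, -0.0693, 0.0236]
ee_rot: [0.999, -0.04, -0.002, -0.0]
force: [-7.3, 2.2, 6.3]
grip_width: 0.0856
finger_force: 3.8
```

Emit:
send_rows([
  {"linear": [0.05,0,0],"yaw": 0},
  {"linear": [0.1,0,0],"yaw": 0},
  {"linear": [0.15,0,0],"yaw": 0},
])

```text
time_s: 12.8
tcp_pos: [0.6587, -0.0694, 0.0237]
ee_rot: [0.999, -0.04, -0.002, -0.0]
force: [-6.8, 3.4, 6.8]
grip_width: 0.0855
finger_force: 3.9
```

```bash
python3 -c "
from h import *
s,M=st();print(s['moment'])
d=save('scene','pics/s6.png');cv2.imwrite('pics/s6c.png',cv2.resize(d['frame'][270:400,140:320],None,fx=4.2,fy=4.2)[:,:,::-1])"
```

```text
t 12.8 tcp [ 0.6587 -0.0694  0.0237] board [[ 0.0596 -0.0076]] toolx ang deg -4.58 F board [-7.    2.8   6.82] w 0.0855
[1.19857466 1.97490709 0.29823138]
```

View pics/s6c.png

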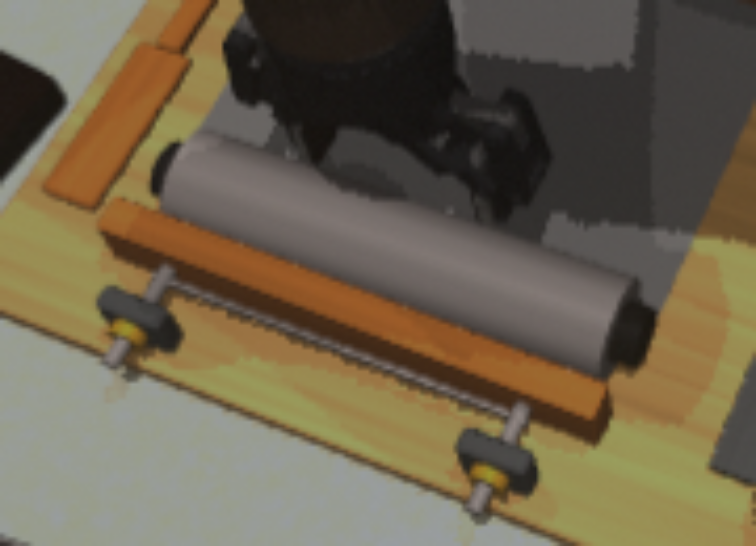

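Crop: pin nearly square, with a small gap left at its left end, (610,370) against the bar end (607,385). I continue in finer steps until the force rises.

Emit:
send_rows([
  {"linear": [0.05,0,0],"yaw": 0},
  {"linear": [0.1,0,0],"yaw": 0},
  {"linear": [0.15,0,0],"yaw": 0},
])

```text
time_s: 13.22
tcp_pos: [0.6602, -0.0695, 0.0237]
ee_rot: [0.999, -0.04, -0.002, -0.0]
force: [-7.1, 2.7, 6.5]
grip_width: 0.0855
finger_force: 3.9
```

Emit:
send_rows([
  {"linear": [0.05,0,0],"yaw": 0},
  {"linear": [0.1,0,0],"yaw": 0},
])

```text
time_s: 13.48
tcp_pos: [0.6608, -0.0696, 0.0237]
ee_rot: [0.999, -0.04, -0.002, -0.0]
force: [-7.3, 2.5, 5.4]
grip_width: 0.0855
finger_force: 4.2
```

Emit:
send_rows([
  {"linear": [0.05,0,0],"yaw": 0},
  {"linear": [0.1,0,0],"yaw": 0},
])

```text
time_s: 13.72
tcp_pos: [0.6609, -0.0696, 0.0236]
ee_rot: [0.999, -0.04, -0.004, -0.0]
force: [-10.7, 3.6, 9.6]
grip_width: 0.0857
finger_force: 5.7
```

Emit:
send_rows([
  {"linear": [0.02,0,0],"yaw": 0},
  {"linear": [0.03,0,0],"yaw": 0},
  {"linear": [0.03,0,0],"yaw": 0},
])

```text
time_s: 14.1
tcp_pos: [0.6608, -0.0696, 0.0236]
ee_rot: [0.999, -0.04, -0.004, -0.0]
force: [-10.7, 4.8, 9.2]
grip_width: 0.0854
finger_force: 5.7
```

```bash
python3 -c "
from h import *
s,M=st();print(s['moment'])
for i in range(3): 
  d=save('scene','pics/s7.png'); st()
cv2.imwrite('pics/s7c.png',cv2.resize(d['frame'][270:400,140:320],None,fx=4.2,fy=4.2)[:,:,::-1])"
```

```text
t 14.1 tcp [ 0.6608 -0.0696  0.0236] board [[ 0.0616 -0.0076]] toolx ang deg -4.6 F board [-11.03   3.95   9.16] w 0.0854
[1.419203   2.84605117 0.33157043]
t 14.15 tcp [ 0.6608 -0.0696  0.0236] board [[ 0.0617 -0.0076]] toolx ang deg -4.6 F board [-11.12   2.79   9.34] w 0.0851
t 14.2 tcp [ 0.6609 -0.0696  0.0236] board [[ 0.0617 -0.0076]] toolx ang deg -4.6 F board [-10.99   2.88   8.84] w 0.0854
t 14.25 tcp [ 0.6609 -0.0696  0.0236] board [[ 0.0617 -0.0076]] toolx ang deg -4.6 F board [-12.08   3.42   9.72] w 0.0853
```

View pics/s7c.png

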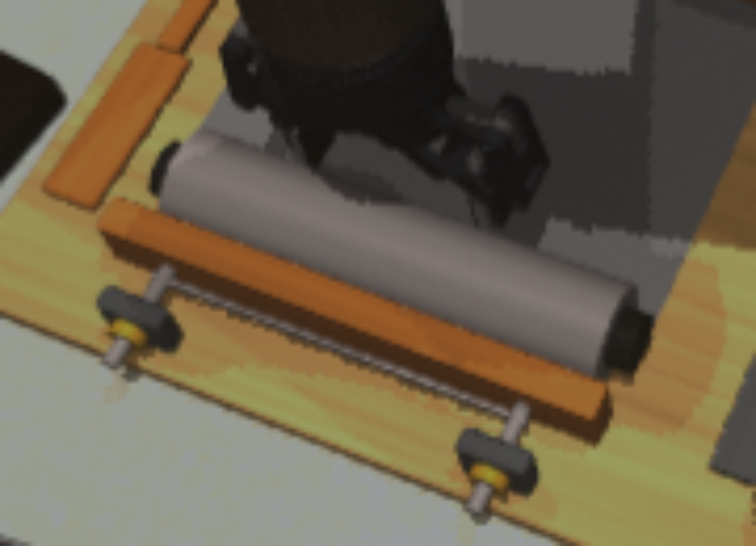

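Crop: pin square against the bar along its whole length, springs not visibly moved. I push a little more to cover friction and hold.

Emit:
send_rows([
  {"linear": [0.03,0,0],"yaw": 0},
  {"linear": [0.05,0,0],"yaw": 0},
  {"linear": [0.05,0,0],"yaw": 0},
  {"linear": [0.05,0,0],"yaw": 0},
])

```text
time_s: 14.75
tcp_pos: [0.661, -0.0696, 0.0236]
ee_rot: [0.999, -0.04, -0.004, -0.0]
force: [-10.4, 4.7, 9.5]
grip_width: 0.0852
finger_force: 6.1
```

Emit:
send_rows([
  {"linear": [0,0,0],"yaw": 0},
  {"linear": [0,0,0],"yaw": 0},
  {"linear": [0,0,0],"yaw": 0},
  {"linear": [0,0,0],"yaw": 0},
  {"linear": [0,0,0],"yaw": 0},
  {"linear": [0,0,0],"yaw": 0},
])

```text
time_s: 15.5
tcp_pos: [0.661, -0.0696, 0.0236]
ee_rot: [0.999, -0.04, -0.004, -0.0]
force: [-11.6, 3.6, 10.1]
grip_width: 0.0853
finger_force: 6.1
```

```bash
python3 -c "
from h import *
s,M=st();print(s['moment'])"
```

```text
t 15.5 tcp [ 0.661  -0.0696  0.0236] board [[ 0.0618 -0.0076]] toolx ang deg -4.62 F board [-11.84   2.62  10.08] w 0.0853
[1.5173081  3.03691298 0.2509495 ]
```

Emit:
send_rows([
  {"linear": [0.04,0,0],"yaw": 0},
  {"linear": [0.08,0,0],"yaw": 0},
  {"linear": [0.08,0,0],"yaw": 0},
  {"linear": [0.08,0,0],"yaw": 0},
  {"linear": [0.08,0,0],"yaw": 0},
])

```text
time_s: 16.12
tcp_pos: [0.661, -0.0696, 0.0236]
ee_rot: [0.999, -0.04, -0.005, -0.0]
force: [-12.6, 4.9, 10.4]
grip_width: 0.0848
finger_force: 7.0
```

```bash
python3 -c "
from h import *
s,M=st();print(s['moment'])"
```

```text
t 16.12 tcp [ 0.661  -0.0696  0.0236] board [[ 0.0618 -0.0077]] toolx ang deg -4.63 F board [-13.     3.88  10.4 ] w 0.0848
[1.69565294 3.54358369 0.26799213]
```

Emit:
send_rows([
  {"linear": [0.02,0,0],"yaw": 0},
  {"linear": [0.02,0,0],"yaw": 0},
  {"linear": [0.02,0,0],"yaw": 0},
  {"linear": [0.02,0,0],"yaw": 0},
  {"linear": [0.02,0,0],"yaw": 0},
  {"linear": [0.02,0,0],"yaw": 0},
  {"linear": [0.02,0,0],"yaw": 0},
  {"linear": [0.02,0,0],"yaw": 0},
  {"linear": [0.02,0,0],"yaw": 0},
  {"linear": [0.02,0,0],"yaw": 0},
])

```text
time_s: 17.38
tcp_pos: [0.661, -0.0696, 0.0236]
ee_rot: [0.999, -0.04, -0.005, -0.0]
force: [-13.5, 5.0, 11.5]
grip_width: 0.0854
finger_force: 7.2
```

Emit:
send_rows([
  {"linear": [-0.1,0,0],"yaw": 0},
  {"linear": [-0.2,0,0],"yaw": 0},
  {"linear": [-0.3,0,0],"yaw": 0},
  {"linear": [-0.4,0,0],"yaw": 0},
  {"linear": [-0.5,0,0],"yaw": 0},
  {"linear": [-0.7,0,0],"yaw": 0},
  {"linear": [-1.0,0,0],"yaw": 0},
  {"linear": [-1.5,0,0],"yaw": 0},
  {"linear": [-2.5,0,0],"yaw": 0},
  {"linear": [-4,0,0],"yaw": 0},
])

```text
time_s: 18.62
tcp_pos: [0.6254, -0.0672, 0.0232]
ee_rot: [0.999, -0.04, 0.0, 0.0]
force: [-0.1, -0.0, 0.5]
grip_width: 0.0851
finger_force: 0.0
```

```bash
python3 -c "
from h import *
to(-.15,.18,.15)
d=save('scene','pics/s8.png')
# pin left cap/barrel check
e=dict(np.load('pics/scene.npz'))
a=cv2.imread('pics/s7.png').astype(int);b=cv2.imread('pics/s8.png').astype(int)
D=np.abs(a-b).max(2)[270:400,150:320]; print((D[60:]>40).sum(), [int((D[i:i+10]>40).sum()) for i in range(0,130,10)])
T=dict(np.load('pics/top.npz'))"
```

```text
t 18.62 tcp [ 0.6254 -0.0672  0.0232] board [[ 0.0261 -0.0081]] toolx ang deg -4.64 F board [-0.08 -0.05  0.51] w 0.0851
delta tool cm [-17.61 -18.81 -12.68] yaw 0.0
0 [386, 379, 258, 124, 377, 201, 0, 0, 0, 0, 0, 0, 0]
```

Emit:
send_rows([
  {"linear": [-0.5,0,-4],"yaw": 0},
  {"linear": [-1.5,0,-9],"yaw": 0},
  {"linear": [-4,-2,-12.7],"yaw": 0},
  {"linear": [-7,-5,-12.7],"yaw": 0},
  {"linear": [-10,-9,-12.7],"yaw": 0},
  {"linear": [-13,-13,-12.7],"yaw": 0},
  {"linear": [-16,-17,-12.7],"yaw": 0},
  {"linear": [-17.6,-18.9,-12.7],"yaw": 0},
  {"linear": [-17.6,-18.9,-12.7],"yaw": 0},
], fingers=0)

```text
time_s: 19.8
tcp_pos: [0.465, 0.1365, 0.1507]
ee_rot: [0.999, -0.039, 0.0, -0.0]
force: [0.7, 0.7, -0.3]
grip_width: -0.0002
finger_force: 0.0
```

```bash
python3 -c "
from h import *
to(-.15,.183,.062)
a=cv2.imread('pics/s7.png').astype(int);d=save('scene','pics/s9.png');b=cv2.imread('pics/s9.png').astype(int)
D=np.abs(a-b).max(2)[270:400,150:320]; print([int((D[i:i+10]>40).sum()) for i in range(0,130,10)])"
```

```text
t 19.8 tcp [0.465  0.1365 0.1507] board [[-0.1503  0.1819]] toolx ang deg -4.45 F board [ 0.69  0.81 -0.31] w -0.0002
delta tool cm [ 0.02 -0.1   8.87] yaw 0.004
[552, 731, 920, 984, 927, 378, 0, 0, 0, 0, 0, 0, 0]
```

Emit:
send_rows([
  {"linear": [0,-0.1,4],"yaw": 0},
  {"linear": [0,-0.1,7.5],"yaw": 0},
  {"linear": [0,-0.1,8.8],"yaw": 0},
  {"linear": [0.3,-0.1,8.8],"yaw": 0},
  {"linear": [0.7,-0.1,8.8],"yaw": 0},
  {"linear": [1.1,-0.1,8.8],"yaw": 0},
  {"linear": [1.4,-0.1,8.8],"yaw": 0},
  {"linear": [1.7,-0.1,8.8],"yaw": 0},
  {"linear": [2.0,-0.1,8.8],"yaw": 0},
  {"linear": [2.3,-0.1,8.8],"yaw": 0},
  {"linear": [2.6,-0.1,8.8],"yaw": 0},
  {"linear": [3.0,-0.1,8.8],"yaw": 0},
])

```text
time_s: 21.35
tcp_pos: [0.4956, 0.1338, 0.0622]
ee_rot: [0.999, -0.04, -0.0, 0.0]
force: [-2.8, 0.5, 2.4]
grip_width: 0.0
finger_force: 0.0
```

```bash
python3 -c "
from h import *
st()"
```

```text
t 21.35 tcp [0.4956 0.1338 0.0622] board [[-0.1195  0.1818]] toolx ang deg -4.62 F board [-2.81  0.3   2.35] w 0.0
```

Emit:
send_rows([
  {"linear": [0.45,0,0],"yaw": 0},
  {"linear": [0.9,0,0],"yaw": 0},
  {"linear": [1.35,0,0],"yaw": 0},
  {"linear": [1.8,0,0],"yaw": 0},
  {"linear": [2.25,0,0],"yaw": 0},
  {"linear": [2.7,0,0],"yaw": 0},
  {"linear": [3.15,0,0],"yaw": 0},
  {"linear": [3.6,0,0],"yaw": 0},
  {"linear": [4.05,0,0],"yaw": 0},
  {"linear": [4.5,0,0],"yaw": 0},
  {"linear": [4.95,0,0],"yaw": 0},
  {"linear": [5.4,0,0],"yaw": 0},
])

```text
time_s: 22.85
tcp_pos: [0.5499, 0.1297, 0.0623]
ee_rot: [0.999, -0.04, 0.0, -0.0]
force: [-2.8, 0.9, 0.0]
grip_width: -0.0
finger_force: 0.0
```

Emit:
send_rows([
  {"linear": [0.45,0,0],"yaw": 0},
  {"linear": [0.9,0,0],"yaw": 0},
  {"linear": [1.35,0,0],"yaw": 0},
  {"linear": [1.8,0,0],"yaw": 0},
  {"linear": [2.25,0,0],"yaw": 0},
  {"linear": [2.7,0,0],"yaw": 0},
  {"linear": [3.15,0,0],"yaw": 0},
  {"linear": [3.6,0,0],"yaw": 0},
  {"linear": [4.05,0,0],"yaw": 0},
  {"linear": [4.5,0,0],"yaw": 0},
  {"linear": [4.95,0,0],"yaw": 0},
  {"linear": [5.4,0,0],"yaw": 0},
])

```text
time_s: 24.35
tcp_pos: [0.6037, 0.1252, 0.0623]
ee_rot: [0.999, -0.04, -0.0, 0.0]
force: [-3.0, 1.0, -0.4]
grip_width: 0.0003
finger_force: 0.0
```

```bash
python3 -c "
from h import *
st()
a=cv2.imread('pics/s7.png').astype(int);d=save('scene','pics/s10.png');b=cv2.imread('pics/s10.png').astype(int)
D=np.abs(a-b).max(2)[270:400,150:320]; print([int((D[i:i+10]>40).sum()) for i in range(0,130,10)])"
```

```text
t 24.35 tcp [0.6037 0.1252 0.0623] board [[-0.011   0.1819]] toolx ang deg -4.63 F board [-3.03  0.77 -0.38] w 0.0003
[687, 902, 1065, 983, 735, 253, 0, 0, 0, 0, 0, 0, 0]
```

Emit:
send_rows([
  {"linear": [0.4,0,0],"yaw": 0},
  {"linear": [0.8,0,0],"yaw": 0},
  {"linear": [1.2,0,0],"yaw": 0},
  {"linear": [1.6,0,0],"yaw": 0},
  {"linear": [2.0,0,0],"yaw": 0},
  {"linear": [2.4,0,0],"yaw": 0},
  {"linear": [2.7,0,0],"yaw": 0},
  {"linear": [3.0,0,0],"yaw": 0},
  {"linear": [3.3,0,0],"yaw": 0},
  {"linear": [3.5,0,0],"yaw": 0},
  {"linear": [3.7,0,0],"yaw": 0},
  {"linear": [3.9,0,0],"yaw": 0},
])

```text
time_s: 25.9
tcp_pos: [0.6424, 0.1221, 0.0623]
ee_rot: [0.999, -0.04, -0.0, 0.0]
force: [-2.8, 1.2, 0.9]
grip_width: 0.0002
finger_force: 0.0
```

Emit:
send_rows([
  {"linear": [0.1,0,0],"yaw": 0},
  {"linear": [0.2,0,0],"yaw": 0},
  {"linear": [0.3,0,0],"yaw": 0},
  {"linear": [0.4,0,0],"yaw": 0},
])

```text
time_s: 26.4
tcp_pos: [0.6463, 0.1218, 0.0623]
ee_rot: [0.999, -0.04, -0.0, 0.0]
force: [-3.5, 0.2, 1.2]
grip_width: 0.0003
finger_force: 0.0
```

Emit:
send_rows([
  {"linear": [0.1,0,0],"yaw": 0},
  {"linear": [0.2,0,0],"yaw": 0},
  {"linear": [0.3,0,0],"yaw": 0},
])

```text
time_s: 26.78
tcp_pos: [0.6494, 0.1216, 0.0623]
ee_rot: [0.999, -0.04, 0.0, 0.0]
force: [-3.3, 0.3, 0.6]
grip_width: -0.0002
finger_force: 0.0
```

Emit:
send_rows([
  {"linear": [0.1,0,0],"yaw": 0},
  {"linear": [0.2,0,0],"yaw": 0},
  {"linear": [0.3,0,0],"yaw": 0},
])

```text
time_s: 27.15
tcp_pos: [0.6523, 0.1213, 0.0623]
ee_rot: [0.999, -0.04, -0.0, 0.0]
force: [-3.0, 1.2, 1.6]
grip_width: 0.0003
finger_force: 0.0
```

Emit:
send_rows([
  {"linear": [0.07,0,0],"yaw": 0},
  {"linear": [0.14,0,0],"yaw": 0},
  {"linear": [0.2,0,0],"yaw": 0},
])

```text
time_s: 27.52
tcp_pos: [0.6533, 0.1212, 0.0622]
ee_rot: [0.999, -0.04, -0.001, 0.0]
force: [-6.7, 2.2, 3.5]
grip_width: 0.0001
finger_force: 0.0
```

Emit:
send_rows([
  {"linear": [0.07,0,0],"yaw": 0},
  {"linear": [0.14,0,0],"yaw": 0},
])

```text
time_s: 27.78
tcp_pos: [0.6534, 0.1211, 0.0622]
ee_rot: [0.999, -0.04, -0.002, 0.0]
force: [-11.7, 3.9, 5.4]
grip_width: 0.0001
finger_force: 0.0
```

Emit:
send_rows([
  {"linear": [0.03,0,0],"yaw": 0},
  {"linear": [0.05,0,0],"yaw": 0},
  {"linear": [0.05,0,0],"yaw": 0},
])

```text
time_s: 28.15
tcp_pos: [0.6534, 0.1211, 0.0622]
ee_rot: [0.999, -0.04, -0.003, 0.001]
force: [-10.2, 2.3, 6.3]
grip_width: -0.0004
finger_force: 0.0
```

```bash
python3 -c "
from h import *
st()"
```

```text
t 28.15 tcp [0.6534 0.1211 0.0622] board [[0.0388 0.1818]] toolx ang deg -4.63 F board [-10.36   1.5    6.26] w -0.0004
```

Emit:
send_rows([
  {"linear": [0.05,0,0],"yaw": 0},
  {"linear": [0.1,0,0],"yaw": 0},
  {"linear": [0.1,0,0],"yaw": 0},
])

```text
time_s: 28.52
tcp_pos: [0.6534, 0.1211, 0.0622]
ee_rot: [0.999, -0.04, -0.004, 0.001]
force: [-14.0, 4.0, 7.2]
grip_width: -0.0002
finger_force: 0.1
```

```bash
python3 -c "
from h import *
st();get_image('top');st()"
```

```text
t 28.52 tcp [0.6534 0.1211 0.0622] board [[0.0388 0.1819]] toolx ang deg -4.62 F board [-14.32   2.87   7.17] w -0.0002
t 28.57 tcp [0.6535 0.1211 0.0622] board [[0.0389 0.1818]] toolx ang deg -4.62 F board [-14.07   1.77   7.09] w 0.0004
```

Fourteen N on the peg, less about 3 N for the chock and some pin friction, leaves about 10 N on the pin. I'll hold it, then back off slowly.

Emit:
send_rows([
  {"linear": [0,0,0],"yaw": 0},
  {"linear": [0,0,0],"yaw": 0},
  {"linear": [0,0,0],"yaw": 0},
  {"linear": [0,0,0],"yaw": 0},
  {"linear": [0,0,0],"yaw": 0},
  {"linear": [0,0,0],"yaw": 0},
  {"linear": [0,0,0],"yaw": 0},
  {"linear": [0,0,0],"yaw": 0},
])

```text
time_s: 29.58
tcp_pos: [0.6535, 0.1211, 0.0622]
ee_rot: [0.999, -0.04, -0.004, 0.001]
force: [-13.4, 3.2, 7.8]
grip_width: 0.0002
finger_force: 0.1
```

Emit:
send_rows([
  {"linear": [-0.1,0,0],"yaw": 0},
  {"linear": [-0.2,0,0],"yaw": 0},
  {"linear": [-0.3,0,0],"yaw": 0},
  {"linear": [-0.4,0,0],"yaw": 0},
  {"linear": [-0.6,0,0],"yaw": 0},
  {"linear": [-1.0,0,0],"yaw": 0},
  {"linear": [-2,0,0],"yaw": 0},
  {"linear": [-4,0,0],"yaw": 0},
  {"linear": [-7,0,-3],"yaw": 0},
  {"linear": [-10,0,-7],"yaw": 0},
  {"linear": [-13,0,-12],"yaw": 0},
  {"linear": [-16,0,-16],"yaw": 0},
])

```text
time_s: 31.08
tcp_pos: [0.4967, 0.134, 0.2244]
ee_rot: [0.999, -0.04, 0.001, -0.001]
force: [0.2, -0.2, 0.7]
grip_width: -0.0003
finger_force: 0.0
```

```bash
python3 -c "
from h import *
st()
d=save('scene','pics/s11.png');cv2.imwrite('pics/s11c.png',cv2.resize(d['frame'][250:410,130:350],None,fx=3.5,fy=3.5)[:,:,::-1])"
```

```text
t 31.07 tcp [0.4967 0.134  0.2244] board [[-0.1184  0.182 ]] toolx ang deg -4.62 F board [ 0.26 -0.16  0.67] w -0.0003
```

View pics/s11c.png

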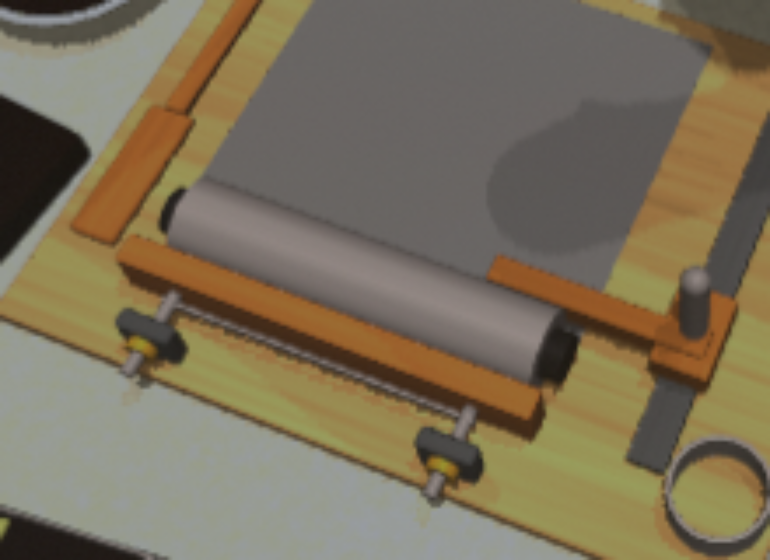

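The crop shows the pin flat on the bar, the chock arm (600,300) against its left end, and the cutter and spatula where they were.

```bash
python3 -c "
from cell import arm
print(arm.hand_in())"
```

```text
the job is handed in; nothing more can be done
None
```

I parked the steel pin square on the stop bar, pressed it for over a second with about 13 N at the wrist (an estimated 10 N on the bar after friction), slid the chock up behind it with a similarly gentle push, let go, and handed the job in at about 31 s; no verdict came back.

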